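# Roll a steel column into its vee cradle and clamp it

## Robot

A 7-joint arm with a two-finger parallel gripper is mounted at the origin on a cart in front of the work surface, level with it; the furniture and walls round the work are solid. World frame = base frame: x ahead of the robot, y to its left, z up, the work surface at z = 0. Lengths are in m, angles in rad, forces in N, time in s.
With the tool pointing down it reaches from about 0.35 to 0.9 m from the base axis. Payload 8.1 kg.
Tool frame: the origin (TCP) lies at the very end of the fingers, on their centre line; the grasp point (between the pads) lies grip_point_offset behind it (grip_point_offset is the distance from the TCP to the grasp point, in m); z points along the fingers, y is the direction in which the jaws open and shut (so a half turn about z gives the same grasp; the last joint's range is limited). The gripper opens to 92 mm and grips with 3 to 60 N. Pads are 19 mm wide; open, the fingers measure 130 mm over their backs; the gripper's body (75 mm by 190 mm) begins 47 mm behind the grasp point.
Start: joints at [-1.245, 0.434, 0.025, 1.573, -0.012, 1.134, -0.075], TCP at [0.26, 0.568, 0.227] pointing down, gripper open.
Joint ranges: [-2.62, 2.62], [-0.44, 2.09], [-1.27, 1.32], [0.08, 2.57], [-1.32, 4.46], [0.12, 2], [-2.74, 2.74]. Speed limits (rad/s): [2.22, 2.22, 3.01, 3.01, 3.14, 3.14, 3.14].

## Interface

Orientations are given as a rotation vector (axis times angle).
In Python, from cell import * gives the robot as it stands.
- The arm moves only by the tool drive_tool, never from a script. Its argument "increments" is a list of rows, each an object of numbers: "grip": the gripper's target within -1 to 1 (shut at 1, half-way at 0, fully open at -1); "tx", "ty", "tz": the shift along the world's x, y, z normalised to -1 to 1, where 1 is 400 mm; "turn": the turn about the world's z normalised to -1 to 1, where 1 is 60 degrees. In form: [{"grip": .., "tx": .., "ty": .., "tz": .., "turn": ..}, ...]. A call has 1 to 20 rows; each row is the pose to reach, as a shift and turn from the pose measured when the call began; what a row does not reach only later rows make up. A row lasts 1/10 s, in which the tool goes at most 50 mm and 8.59 degrees, less where a joint would pass 70% of its speed; a pose out of reach is approached as far as the arm can. A call with a number of a shift or a turn outside -1 to 1 is refused whole. A call with a gripper value outside its range is refused whole. The fingers move at their own pace and stop on an object; "newtons" is the grip in N (left out, the last holds). Time passes only in rows, so rows that repeat a pose let the fingers close. It gives the time, the measured TCP pose, the force and the opening at its end, in the units of the state.
- observe(): the state, without advancing time (a new reading comes with each control period).
- get_image(name): name is "scene" or "top"; returns the picture (420x560x3 uint8, red, green, blue); there is no depth.
- camera_info(name): a dict with "fx", "fy", "cx", "cy" (pixels), "eye" and "rotation" of the camera in the world. Camera axes: x right, y down, z forward; pixel columns grow to the right and rows downward; lengths in m; the calibration is good to about 2 mm. A picture is of the moment at which its call begins. camera_info takes no time and is no camera call.
- sign_off(): hands the job in, once; it reports no verdict.
The state is a dict: "clock": time; "joints": joint angles; "dq": joint speeds; "joint_efforts": joint torques, N m; "position": TCP position; "ee_rot": TCP orientation; "force": force on the tool from outside, world axes, zero at the start; "ft_torque": the same for the moment, N m; "width": opening from 0.0 (shut) to 1.0 (fully open).
Only numpy, scipy, OpenCV 4.12 (cv2) and the standard library are available. Lean on these libraries where they do the work, as an engineer would, in place of code of your own. Each camera call takes 0.05 s, during which the arm holds its last target. There are 200 camera calls.

## Task

Roll the steel column up the sloping ledge and over its edge so that it drops into the vee of the cradle and centres itself; do not lift it. Then slide it gently along the vee until its end rests against the end stop, and only then push the clamp down by its knob until the pad holds the column firmly; feel for the contact and stop there, as a hard push (over 20 N) marks the column. Force nothing, disturb nothing around the cradle, and leave everything untouched at the end.

Things in the scene. Friction and masses are not known exactly. Their poses are not given: they have to be found in the camera images.
- cradle: Fixed metal vee cradle, 150 x 150 mm base plate 10 mm thick; origin on the worktop below the vee line. Its frame (z up, sizes in mm): the vee runs along y from -60 to +50; its two 45 degree faces would meet at x = 0, z = 20; the far face rises to x = +30, z = 50. The loading ledge is on the -x side, the end stop at the -y end; the +y end is open, with free room above the base plate.
- ledge_edge (a point): Middle of the ledge's upper edge, cradle x = -16, y = 0, z = 36 mm. The aluminium ledge (y = -60 to +60, x = -76 to -16 mm) climbs at 3 degrees towards +x to this edge, the top of the near vee face. A low rib along it (front face at x = -56 mm, 4 mm thick, 3 mm above the ledge) keeps the column from rolling back.
- vee_seat (a point): Where the centre of the column lies when it is fully seated in the vee and against the end stop: cradle x = 0, y = 0, z = 37 mm (top of the column then at 49 mm). Axes as the cradle's.
- column_centre (a point): Centre of the loose steel column: tube of 24 mm diameter, 110 mm long, plus a round fitting (18 mm diameter, 10 mm long) at each end; about 0.3 kg. Its y axis is the column's axis. It starts on the ledge against the rib, axis at cradle x = -48.6, z = 46 mm, 12 to 25 mm too far to +y. Let go before the ledge's edge it rolls back. In the vee 1 to 4 N slides it along.
- end_stop: Dark steel plate, 40 mm wide, 48 mm high and 8 mm thick, fixed across the -y end of the vee; origin at the foot of its inner face, which looks to cradle +y and lies at cradle y = -65 mm. The column's end may press on it with at most 20 N.
- clamp_travel (a joint): Travel of the push-down clamp in m: 0 = fully up, grows as it is pushed straight down, 0.030 at most; starts at 0 to 0.003. It slides on its post with about 7 N of friction and stays where it is left. The pad meets a seated column somewhere from 0.017 to 0.023; from there it is rigid, and the push beyond the friction bears on the column.
- clamp_knob (a point): Centre of the flat top of the black round knob (28 mm diameter, 8 mm thick) on the clamp arm, straight above the pad, over the vee line at cradle x = 0, y = -46 mm; 99 mm above the worktop when the clamp is fully up, lower by the joint value.
- clamp_arm (a point): Under the knob's centre, on top of the clamp arm; 87 mm above the worktop when the clamp is up, 12 mm below the knob's top. The aluminium arm is 18 mm wide in y and 10 mm thick, from cradle x = -12 to +54 mm; its post (12 mm thick, top at z = 90 mm) stands at x = +42, y = -46 mm.
- clamp: The clamp itself: arm with the knob on top and, below, a rubber pad 22 x 16 x 6 mm on a set screw; origin 27 mm below the knob's top. The underside of the pad lies there or up to 6 mm lower, as its screw happens to be set, so where it meets the column must be felt. At the end the pad must press on the column with at least 1.5 N, never with more than 20 N.
- beaker: Small clear beaker, 44 mm wide and 58 mm high, standing beside the stop end of the cradle; leave it alone. Origin at its underside.
- small_bottle: Small bottle with white cap, 40 mm wide and 62 mm high, standing some 10 cm off the +y side of the cradle; leave it alone. Origin at its underside.
- timer: White desk timer with three buttons, 62 x 66 x 19 mm, to the right; leave it alone. Origin at its underside.

How it is judged:
On the way, in this order (a step that is already met when the one before it is completed fails the run):
1. the column lies centred in the vee, the clamp not yet on it (x of column_centre in the frame of cradle between -0.002 and 0.002 m and z of column_centre in the frame of cradle between 0.034 and 0.039 m and angle between the y axis of column_centre and the y axis of cradle, either way round below 0.03 rad and contact force between clamp and column below 0.5 N), for 0.2 s.
2. the seated column has been slid against the end stop, the clamp not yet on it (all of step 1 and y of column_centre in the frame of cradle below 0.0015 m), for 0.2 s.
At the end, for the whole second after the job is handed in: The column lies in the vee (centre within 2 mm of the vee line, at seated height, parallel within 0.03 rad), its end within 1.5 mm of the end stop, at rest, and the clamp pad, left down, presses on it with more than 1.5 N (x of column_centre in the frame of cradle between -0.002 and 0.002 m and z of column_centre in the frame of cradle between 0.034 and 0.039 m and angle between the y axis of column_centre and the y axis of cradle, either way round below 0.03 rad and y of column_centre in the frame of cradle below 0.0015 m and contact force between clamp and column above 1.5 N and linear speed of column below 0.01 m/s); the robot touches nothing.
It fails at once if the column was lifted (its centre more than 60 mm above the worktop) (z of column_centre in the frame of cradle above 0.06 m).
It fails at once if the clamp pressed the column with more than 20 N (contact force between clamp and column above 20 N).
It fails at once if the column was driven against the end stop with more than 20 N (contact force between end_stop and column above 20 N).
It fails at once if a bystander was disturbed (moved by more than 15 mm) (distance of any of beaker, small_bottle, timer from where it was at the start of the episode above 0.015 m).
It also fails if it takes over 61 s, if anything falls off the work surface, if the arm or the gripper's body presses on something with over 40 N, if the wrist force passes 120 N, or if a joint passes its speed limit or range.

## Working session

There is one attempt and no reset: what is moved stays moved. The work goes in short steps, Python scripts to look and compute and a tool call to move; the robot and the scene stay as the last step left them, time stands still between calls to the robot, and variables do not carry over. Pictures are saved under pics/ and viewed, about 8 in all and at most 12, crops included, and the job is handed in when it is done.

Besides the shell and the picture viewer there is one more tool, called after "Call:" as name([rows], argument=value, ...), one row to a line, values as JSON. drive_tool: Moves the arm, as the interface text tells. Its arguments: {"type":"object","properties":{"increments":{"type":"array","items":{"type":"object","properties":{"grip":{"type":"number"},"tx":{"type":"number"},"ty":{"type":"number"},"tz":{"type":"number"},"turn":{"type":"number"}}}},"newtons":{"type":"number"}},"required":["increments"]}

```bash
mkdir -p pics
cat > h.py <<'E'
from cell import *
import numpy as np, cv2
def snap(n,f): 
    im=get_image(n); cv2.imwrite('pics/'+f,cv2.cvtColor(im,cv2.COLOR_RGB2BGR)); return im
def ray(n,u,v,z):
    c=camera_info(n); d=np.array(c['rotation'])@[(u-c['cx'])/c['fx'],(v-c['cy'])/c['fy'],1]
    e=np.array(c['eye']); return e+d*(z-e[2])/d[2]
def proj(n,p):
    c=camera_info(n); q=np.array(c['rotation']).T@(np.array(p)-c['eye']); return q[0]/q[2]*c['fx']+c['cx'],q[1]/q[2]*c['fy']+c['cy']
E
python3 - <<'E'
from h import *
a=snap('top','t0.png'); b=snap('scene','s0.png')
print(observe()); print(camera_info('top')); print(camera_info('scene'))
try: print(grip_point_offset)
except Exception as e: print(e)
E
```

```text
{'clock': 0.1, 'joints': array([-1.24457611,  0.43515651,  0.02503139,  1.5739624 , -0.01158336,
        1.13400713, -0.07509443]), 'dq': array([ 0.00106502, -0.00177305,  0.00112185, -0.00243042,  0.00032681,
        0.00239504, -0.00067176]), 'joint_efforts': array([ 2.70418532e-03, -6.69121742e+01,  9.87744704e-01, -3.15149474e+01,
       -6.05996582e-02,  3.74534167e-02,  2.80960160e-05]), 'position': array([0.25977462, 0.5679758 , 0.22603904]), 'ee_rot': array([-6.68578898e-01, -3.06949140e+00,  2.17188395e-03]), 'force': array([-0.66761562, -0.49213862, -0.35909739]), 'ft_torque': array([ 0.01330692, -0.01272189, -0.02479093]), 'width': 1.0017193132179905}
{'fx': 402.1042689973105, 'fy': 402.1042689973105, 'cx': 274.9505607473553, 'cy': 211.0098369281328, 'eye': array([0.41107481, 0.143465  , 0.93956104]), 'rotation': array([-2.21120902,  2.15706825, -0.08816017])}
{'fx': 459.24208088837963, 'fy': 459.24208088837963, 'cx': 276.43392188273896, 'cy': 211.48408046599803, 'eye': array([-0.035461  , -0.58295658,  0.81610151]), 'rotation': array([-2.15338614,  0.71837186, -0.34416508])}
0.0188
```

View pics/t0.png

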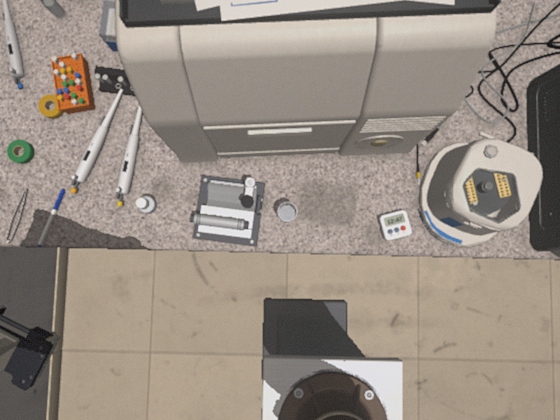

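View pics/s0.png

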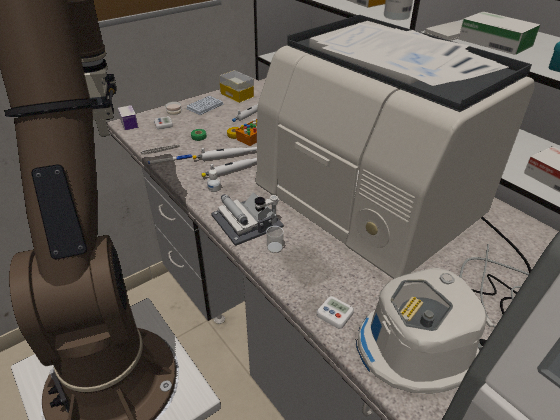

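The top view shows the cradle at about (229,210), with the column on the near (image-low) side at (220,219), the clamp knob at (249,183), the beaker at (287,210) and the bottle at (145,203). The big machine stands just behind the cradle.

```bash
sed -i 's/np.array(c\[.rotation.\])/cv2.Rodrigues(np.array(c["rotation"]))[0]/' h.py
python3 - <<'E'
from h import *
a=cv2.imread('pics/t0.png'); b=cv2.imread('pics/s0.png')
A=cv2.resize(a[165:255,180:300],None,fx=6,fy=6,interpolation=cv2.INTER_CUBIC)
cv2.imwrite('pics/c0.png',A)
for p in [(202,177),(265,178),(198,242),(261,246)]: print(p,ray('top',*p,0.01))
print(ray('top',250,184,.098))
for p in [(204,155),(340,153)]: print('machine',ray('top',*p,0.0),ray('top',*p,0.05))
print(cv2.Rodrigues(observe()['ee_rot'])[0])
E
```

```text
(202, 177) [0.5577088  0.31253205 0.01      ]
(265, 178) [0.55908633 0.16564635 0.01      ]
(198, 242) [0.40647738 0.31592251 0.01      ]
(261, 246) [0.40086354 0.17066801 0.01      ]
[0.53150221 0.19483345 0.098     ]
machine [ 6.11932574e-01  3.11644077e-01 -1.11022302e-16] [0.60124366 0.3026942  0.05      ]
machine [ 0.62501711 -0.01032848  0.        ] [ 0.61363189 -0.00214416  0.05      ]
[[-9.09411743e-01  4.15896745e-01 -4.22496007e-04]
 [ 4.15896926e-01  9.09410796e-01 -1.32311623e-03]
 [-1.66057304e-04 -1.37897223e-03 -9.99999035e-01]]
```

View pics/c0.png

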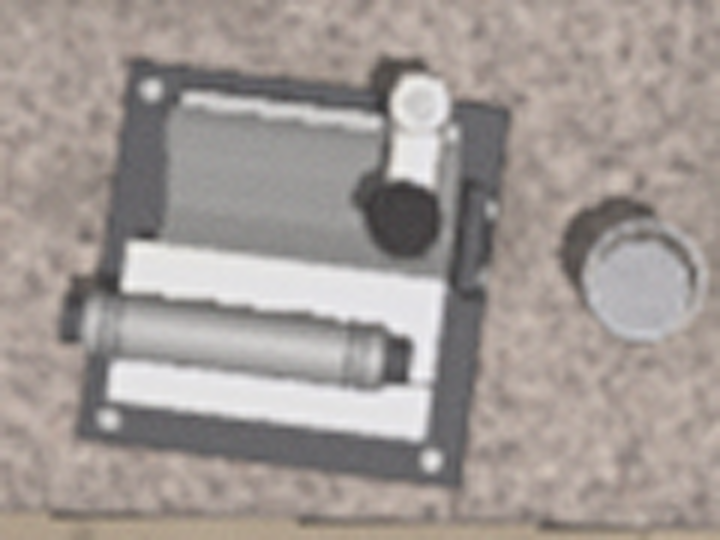

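```bash
cat >> h.py <<'E'
def full(p): return ((p[0]+.5)/6-.5+180,(p[1]+.5)/6-.5+165)
E
python3 - <<'E'
from h import *
# crop px -> cradle coords (mm)
L=[((130,62),(75,75,10)),((510,103),(75,-75,10)),((463,487),(-75,-75,10)),((80,437),(-75,75,10)),
((127,240),(-16,60,36)),((447,282),(-16,-60,36)),((427,440),(-76,-60,32.86)),((106,402),(-76,60,32.86)),((404,219),(0,-46,97.5)),((420,101),(42,-46,90))]
W=np.array([ray('top',*full(p),c[2]/1000)[:2] for p,c in L]); C=np.array([c[:2] for _,c in L])/1000
def fit(W,C):
    H=(C-C.mean(0)).T@(W-W.mean(0)); th=np.arctan2(H[0,1]-H[1,0],H[0,0]+H[1,1])
    R=np.array([[np.cos(th),-np.sin(th)],[np.sin(th),np.cos(th)]]); t=W.mean(0)-R@C.mean(0); return R,t,th
for s in (slice(0,10),slice(0,4),slice(4,8)):
    R,t,th=fit(W[s],C[s]); print(np.degrees(th),t)
    print(np.round(1000*(W-t-C@R.T),1).tolist() if s.stop==10 else '')
R,t,th=fit(W,C)
for n,p,z in [('colL',(62,310),.046),('colR',(411,360),.046),('beaker rim',(645,280),.058),('bottle',None,0)]:
    if p: w=ray('top',*full(p),z)[:2]; print(n,w,R.T@(w-t))
w=ray('top',144,203,.062)[:2];print('bottle',w,R.T@(w-t))
for v in (150,155,158):
  w=ray('top',230,v,0)[:2];print('mach',w,R.T@(w-t))
E
```

```text
-5.014643422316346 [0.49309393 0.24688555]
[[-11.8, -0.6], [-11.0, 0.8], [-10.6, 1.7], [-8.2, -0.1], [8.4, 0.1], [6.1, -0.9], [6.5, -0.2], [7.3, 1.0], [6.1, -0.8], [7.3, -1.0]]
-5.368186722356205 [0.48267966 0.24733826]

-5.698312851177389 [0.50011142 0.24633563]

colL [0.46327894 0.32943858] [-0.03691686  0.07963091]
colR [0.44795407 0.19959723] [-0.04083359 -0.05105301]
beaker rim [0.47890415 0.11400494] [-0.00252033 -0.13361232]
bottle [0.48887795 0.42764856] [-0.02000039  0.1797026 ]
mach [0.62551801 0.25056314] [0.13159576 0.01523875]
mach [0.61351251 0.25016517] [0.11967099 0.0137929 ]
mach [0.6063203  0.24992676] [0.11252716 0.01292673]
```

```bash
cat >> h.py <<'E'
def fitpose():
    from scipy.optimize import least_squares
    L=[((130,62),(57.5,75,10)),((510,103),(57.5,-75,10)),((463,487),(-92.5,-75,10)),((80,437),(-92.5,75,10)),
    ((127,240),(-16,60,36)),((447,282),(-16,-60,36)),((427,440),(-76,-60,32.86)),((106,402),(-76,60,32.86)),((404,219),(0,-46,97.5)),((420,101),(42,-46,90))]
    W=np.array([ray('top',*full(p),c[2]/1000)[:2] for p,c in L]); C=np.array([c[:2] for _,c in L])/1000
    def f(q):
        c,s=np.cos(q[2]),np.sin(q[2]); X=C.copy(); X[:4,0]+=q[3]
        return (X@np.array([[c,s],[-s,c]])+q[:2]-W).ravel()
    r=least_squares(f,[.5,.245,-.1,0]); return r.x,r.fun.reshape(-1,2)
E
python3 - <<'E'
from h import *
q,r=fitpose(); print(q,np.degrees(q[2]),'\n',np.round(r*1000,1).tolist())
c,s=np.cos(q[2]),np.sin(q[2]);R=np.array([[c,-s],[s,c]])
def w(x,y): return R@[x,y]+q[:2]
for p in [(62,310),(411,360)]: print(R.T@(ray('top',*full(p),.046)[:2]-q[:2]))
print('pre',w(-.080,.014))
# cross-check in scene view
b=cv2.imread('pics/s0.png')
P=[(0,-46,98),(0,-65,48),(-16,60,36),(-16,-60,36),(-76,60,33),(-76,-60,33),(-48.6,79,46),(-48.6,-51,46)]
B=cv2.resize(b[180:250,200:300],None,fx=8,fy=8,interpolation=cv2.INTER_CUBIC)
for x,y,z in P:
    u,v=proj('scene',[*w(x/1000,y/1000),z/1000]); cv2.circle(B,(int((u-200+.5)*8),int((v-180+.5)*8)),4,(0,0,255),1)
cv2.imwrite('pics/c1.png',B)
for v in (20,60,100,140): print(v,[np.round(ray('top',250,v,z)[0],3) for z in (0,.1,.2,.3,.4)])
E
```

```text
[ 5.00119076e-01  2.46090804e-01 -9.58890548e-02  2.12632721e-05] -5.494038142475587 
 [[2.0, 0.8], [-0.0, -0.5], [-0.3, -0.2], [-1.5, 1.6], [-0.9, -0.9], [0.5, 0.3], [0.1, 0.1], [0.3, -1.2], [0.5, 0.0], [-0.6, -0.1]]
[-0.0446508   0.07943773]
[-0.04747398 -0.05127438]
pre [0.42182697 0.26768586]
20 [np.float64(0.947), np.float64(0.89), np.float64(0.833), np.float64(0.776), np.float64(0.719)]
60 [np.float64(0.847), np.float64(0.801), np.float64(0.754), np.float64(0.708), np.float64(0.661)]
100 [np.float64(0.748), np.float64(0.712), np.float64(0.676), np.float64(0.641), np.float64(0.605)]
140 [np.float64(0.651), np.float64(0.625), np.float64(0.6), np.float64(0.574), np.float64(0.549)]
```

View pics/c1.png

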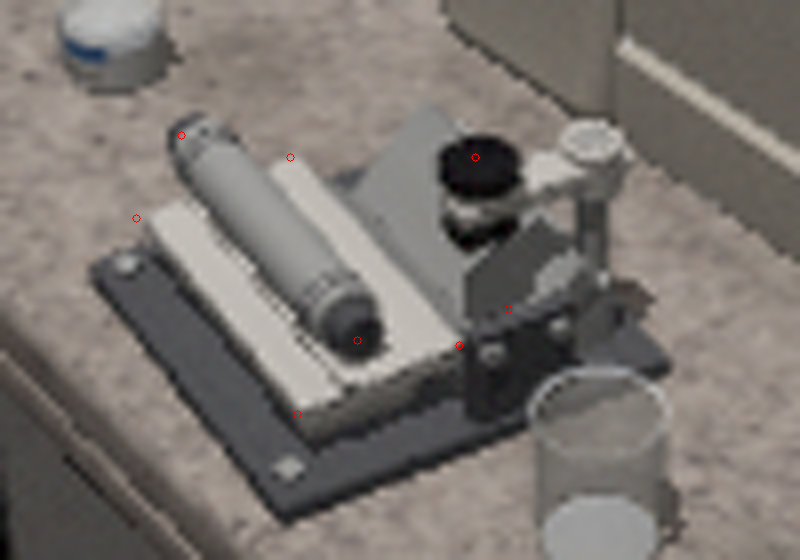

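The red predicted points fall on the knob (475,157), the column ends and the ledge corners to about 2 px (2–3 mm), so the pose is good enough to use. Next I go above the start point behind the column.

Call:
drive_tool([
  {"grip": 0,"tx": 0.05,"ty": -0.1,"tz": 0,"turn": 0.04},
  {"grip": 0,"tx": 0.1,"ty": -0.2,"tz": 0,"turn": 0.1},
  {"grip": 0,"tx": 0.16,"ty": -0.3,"tz": 0,"turn": 0.16},
  {"grip": 0,"tx": 0.22,"ty": -0.4,"tz": 0,"turn": 0.22},
  {"grip": 0,"tx": 0.28,"ty": -0.5,"tz": -0.02,"turn": 0.28},
  {"grip": 0,"tx": 0.34,"ty": -0.6,"tz": -0.06,"turn": 0.318},
  {"grip": 0,"tx": 0.38,"ty": -0.7,"tz": -0.1,"turn": 0.318},
  {"grip": 0,"tx": 0.4,"ty": -0.75,"tz": -0.15,"turn": 0.318},
  {"grip": 0,"tx": 0.4,"ty": -0.75,"tz": -0.19,"turn": 0.318},
  {"grip": 0,"tx": 0.4,"ty": -0.75,"tz": -0.19,"turn": 0.318},
  {"grip": 0,"tx": 0.4,"ty": -0.75,"tz": -0.19,"turn": 0.318},
])

```text
clock: 1.2
position: [0.4194, 0.2684, 0.1501]
ee_rot: [-0.15, -3.137, 0.003]
force: [-0.4, 0.4, 0.6]
width: 0.497
```

Call:
drive_tool([
  {"grip": 0,"tz": -0.05},
  {"grip": 0,"tz": -0.12},
  {"grip": 0,"tz": -0.19},
  {"grip": 0,"tz": -0.24},
  {"grip": 0,"tz": -0.27},
  {"grip": 0,"tz": -0.27},
  {"grip": 0,"tz": -0.27},
])

```text
invalid input
```

Run:
```python
from h import *
snap('scene','s1.png'); snap('top','t1.png')
b=cv2.imread('pics/s1.png'); t=cv2.imread('pics/t1.png')
B=cv2.resize(b[170:250,190:290],None,fx=4,fy=4,interpolation=cv2.INTER_CUBIC)
T=cv2.resize(t[165:245,180:280],None,fx=4,fy=4,interpolation=cv2.INTER_CUBIC)
cv2.imwrite('pics/c2.png',np.hstack([B,T])); print(observe()['force'])
```

```text
[-0.1716776   0.49426082  0.77898308]
```

View pics/c2.png

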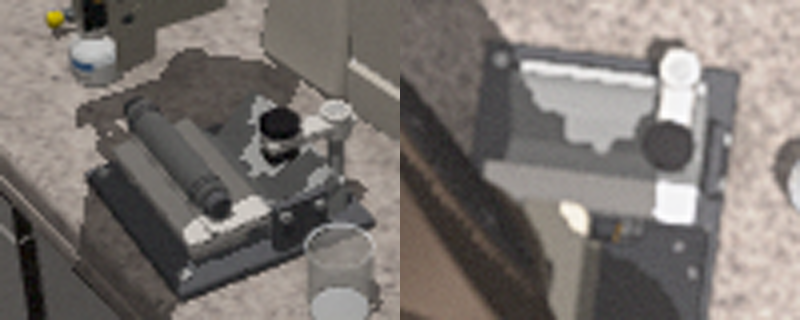

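The move was refused because every row needs all fields; the arm is still above, in its shadow over the undisturbed column. I'll repeat it with full rows.

Call:
drive_tool([
  {"grip": 0,"tx": 0,"ty": 0,"tz": -0.05,"turn": 0},
  {"grip": 0,"tx": 0,"ty": 0,"tz": -0.12,"turn": 0},
  {"grip": 0,"tx": 0,"ty": 0,"tz": -0.19,"turn": 0},
  {"grip": 0,"tx": 0,"ty": 0,"tz": -0.24,"turn": 0},
  {"grip": 0,"tx": 0,"ty": 0,"tz": -0.27,"turn": 0},
  {"grip": 0,"tx": 0,"ty": 0,"tz": -0.27,"turn": 0},
  {"grip": 0,"tx": 0,"ty": 0,"tz": -0.27,"turn": 0},
])

```text
clock: 2.0
position: [0.4202, 0.2696, 0.0436]
ee_rot: [0.148, 3.137, 0.0]
force: [0.4, 0.4, 0.8]
width: 0.498
```

Run:
```python
from h import *
snap('scene','s2.png'); snap('top','t2.png')
b=cv2.imread('pics/s2.png'); t=cv2.imread('pics/t2.png')
B=cv2.resize(b[170:250,190:290],None,fx=4,fy=4,interpolation=cv2.INTER_CUBIC)
T=cv2.resize(t[165:245,180:280],None,fx=4,fy=4,interpolation=cv2.INTER_CUBIC)
cv2.imwrite('pics/c3.png',np.hstack([B,T])); print(observe()['force'])
```

```text
[ 0.29502919  0.74880568 -1.26492367]
```

View pics/c3.png

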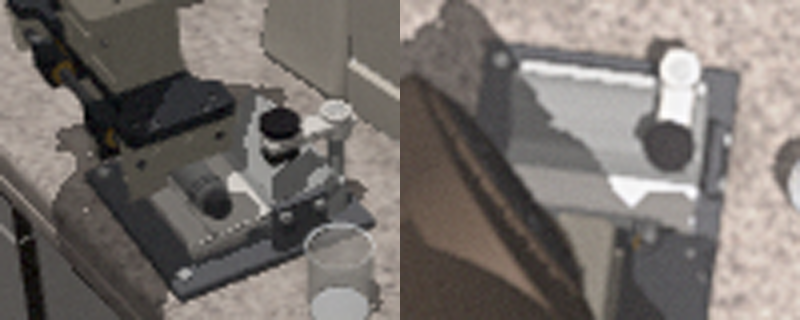

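Call:
drive_tool([
  {"grip": 0,"tx": 0.005,"ty": -0.0005,"tz": 0,"turn": 0},
  {"grip": 0,"tx": 0.01,"ty": -0.001,"tz": 0,"turn": 0},
  {"grip": 0,"tx": 0.015,"ty": -0.0015,"tz": 0,"turn": 0},
  {"grip": 0,"tx": 0.018,"ty": -0.0018,"tz": 0,"turn": 0},
  {"grip": 0,"tx": 0.0215,"ty": -0.002,"tz": 0,"turn": 0},
  {"grip": 0,"tx": 0.025,"ty": -0.0024,"tz": 0,"turn": 0},
  {"grip": 0,"tx": 0.0285,"ty": -0.0027,"tz": 0,"turn": 0},
  {"grip": 0,"tx": 0.032,"ty": -0.003,"tz": 0,"turn": 0},
  {"grip": 0,"tx": 0.0355,"ty": -0.0034,"tz": 0,"turn": 0},
  {"grip": 0,"tx": 0.039,"ty": -0.0037,"tz": 0,"turn": 0},
  {"grip": 0,"tx": 0.0425,"ty": -0.004,"tz": 0,"turn": 0},
  {"grip": 0,"tx": 0.046,"ty": -0.0044,"tz": 0,"turn": 0},
  {"grip": 0,"tx": 0.0495,"ty": -0.0047,"tz": 0,"turn": 0},
  {"grip": 0,"tx": 0.053,"ty": -0.005,"tz": 0,"turn": 0},
])

```text
clock: 3.5
position: [0.4418, 0.2677, 0.0439]
ee_rot: [0.148, 3.136, 0.001]
force: [-1.7, 1.2, 2.6]
width: 0.498
```

Call:
drive_tool([
  {"grip": 0,"tx": 0.0035,"ty": -0.0003,"tz": 0,"turn": 0},
  {"grip": 0,"tx": 0.007,"ty": -0.0007,"tz": 0,"turn": 0},
  {"grip": 0,"tx": 0.0105,"ty": -0.001,"tz": 0,"turn": 0},
  {"grip": 0,"tx": 0.014,"ty": -0.0013,"tz": 0,"turn": 0},
  {"grip": 0,"tx": 0.0175,"ty": -0.0017,"tz": 0,"turn": 0},
  {"grip": 0,"tx": 0.021,"ty": -0.002,"tz": 0,"turn": 0},
  {"grip": 0,"tx": 0.0245,"ty": -0.0023,"tz": 0,"turn": 0},
  {"grip": 0,"tx": 0.028,"ty": -0.0027,"tz": 0,"turn": 0},
  {"grip": 0,"tx": 0.0315,"ty": -0.003,"tz": 0,"turn": 0},
  {"grip": 0,"tx": 0.035,"ty": -0.0033,"tz": 0,"turn": 0},
  {"grip": 0,"tx": 0.0385,"ty": -0.0037,"tz": 0,"turn": 0},
  {"grip": 0,"tx": 0.042,"ty": -0.004,"tz": 0,"turn": 0},
  {"grip": 0,"tx": 0.045,"ty": -0.0043,"tz": 0,"turn": 0},
  {"grip": 0,"tx": 0.048,"ty": -0.0046,"tz": 0,"turn": 0},
])

```text
clock: 4.9
position: [0.4611, 0.2658, 0.0439]
ee_rot: [0.148, 3.136, 0.001]
force: [-2.6, 1.0, 2.2]
width: 0.498
```

Run:
```python
from h import *
snap('scene','s3.png')
b=cv2.imread('pics/s3.png')
B=cv2.resize(b[170:250,190:290],None,fx=6,fy=6,interpolation=cv2.INTER_CUBIC)
cv2.imwrite('pics/c4.png',B); print(observe()['force'])
```

```text
[-1.7556893   0.51552356  0.88220702]
```

View pics/c4.png

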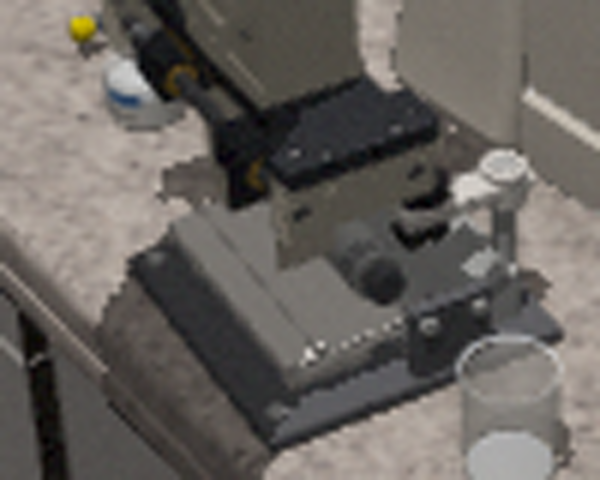

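The column's end shows at (382,282), next to the ledge's edge and ahead of the fingers. I push the last few mm slowly.

Call:
drive_tool([
  {"grip": 0,"tx": 0.0035,"ty": -0.0003,"tz": 0,"turn": 0},
  {"grip": 0,"tx": 0.006,"ty": -0.0006,"tz": 0,"turn": 0},
  {"grip": 0,"tx": 0.0085,"ty": -0.0008,"tz": 0,"turn": 0},
  {"grip": 0,"tx": 0.011,"ty": -0.001,"tz": 0,"turn": 0},
  {"grip": 0,"tx": 0.0135,"ty": -0.0013,"tz": 0,"turn": 0},
  {"grip": 0,"tx": 0.016,"ty": -0.0015,"tz": 0,"turn": 0},
  {"grip": 0,"tx": 0.016,"ty": -0.0015,"tz": 0,"turn": 0},
])

```text
clock: 5.65
position: [0.4683, 0.2651, 0.044]
ee_rot: [0.149, 3.135, 0.002]
force: [-0.1, 0.2, -0.2]
width: 0.5
```

Run:
```python
from h import *
snap('scene','s4.png')
b=cv2.imread('pics/s4.png')
B=cv2.resize(b[170:250,190:290],None,fx=6,fy=6,interpolation=cv2.INTER_CUBIC)
cv2.imwrite('pics/c5.png',B); print(observe()['force'])
q,_=fitpose();c,s=np.cos(q[2]),np.sin(q[2]);R=np.array([[c,-s],[s,c]])
f=lambda x,y,z:(np.array(proj('scene',[*(R@[x,y]+q[:2]),z]))+.5-[190,170])*6
for y in (-.055,-.05,-.045): print('seated',f(0,y,.037),'edge',f(-.018,y,.048))
```

```text
[ 0.21515428  0.67917228 -0.63419166]
seated [430.28485997 298.8494466 ] edge [394.05797434 293.21310726]
seated [424.66149592 292.70052801] edge [388.46836743 287.00746875]
seated [419.06868247 286.58501526] edge [382.90948359 280.83593929]
```

View pics/c5.png

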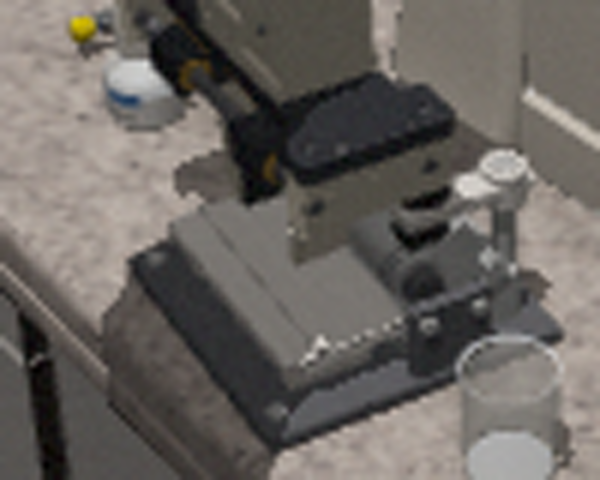

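The fingers feel no load and the column's end is at (422,285), which matches the seated prediction with the end at cradle y ≈ -46 mm. So the column has dropped in, with about 19 mm left to slide. I retreat and go to its +y end.

Call:
drive_tool([
  {"grip": 0,"tx": -0.02,"ty": 0.002,"tz": 0,"turn": 0},
  {"grip": 0,"tx": -0.02,"ty": 0.002,"tz": 0.05,"turn": 0},
  {"grip": 0,"tx": -0.02,"ty": 0.002,"tz": 0.12,"turn": 0},
  {"grip": 0.5,"tx": -0.02,"ty": 0.002,"tz": 0.19,"turn": 0},
  {"grip": 1,"tx": -0.01,"ty": 0.03,"tz": 0.22,"turn": 0},
  {"grip": 1,"tx": 0.02,"ty": 0.09,"tz": 0.22,"turn": 0},
  {"grip": 1,"tx": 0.06,"ty": 0.16,"tz": 0.22,"turn": 0},
  {"grip": 1,"tx": 0.09,"ty": 0.21,"tz": 0.22,"turn": 0},
  {"grip": 1,"tx": 0.107,"ty": 0.239,"tz": 0.2,"turn": 0},
  {"grip": 1,"tx": 0.107,"ty": 0.239,"tz": 0.15,"turn": 0},
  {"grip": 1,"tx": 0.107,"ty": 0.239,"tz": 0.09,"turn": 0},
  {"grip": 1,"tx": 0.107,"ty": 0.239,"tz": 0.07,"turn": 0},
  {"grip": 1,"tx": 0.107,"ty": 0.239,"tz": 0.07,"turn": 0},
])

```text
clock: 7.0
position: [0.5096, 0.3596, 0.0704]
ee_rot: [0.149, 3.138, -0.002]
force: [-0.2, -0.0, -0.5]
width: 0.006
```

Run:
```python
from h import *
snap('scene','s5.png')
b=cv2.imread('pics/s5.png')
B=cv2.resize(b[170:250,190:290],None,fx=6,fy=6,interpolation=cv2.INTER_CUBIC)
cv2.imwrite('pics/c6.png',B); o=observe(); print(o['force'])
q,_=fitpose();c,s=np.cos(q[2]),np.sin(q[2]);R=np.array([[c,-s],[s,c]]); print(R.T@(o['position'][:2]-q[:2]))
f=lambda x,y,z:np.round((np.array(proj('scene',[*(R@[x,y]+q[:2]),z]))+.5-[190,170])*6)
for y in (.080,.084): print('far end',f(0,y,.037))
```

```text
[ 0.28097275 -0.14163624  0.0518412 ]
[-0.00067597  0.1145516 ]
far end [288. 144.]
far end [285. 140.]
```

View pics/c6.png

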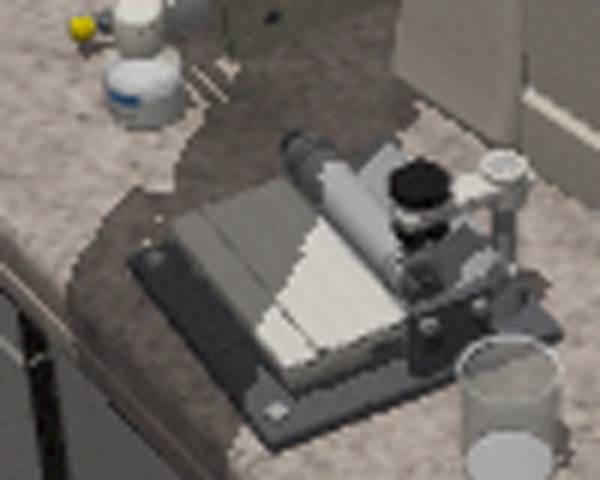

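The column lies in the vee, its far end at about (293,143), as predicted. The gripper is not where I expected it in this crop, so I check its projection.

Run:
```python
from h import *
p=observe()['position']; print(p,[np.round(proj(n,p)) for n in('scene','top')])
b=cv2.imread('pics/s5.png');t=snap('top','t5.png');t=cv2.imread('pics/t5.png')
cv2.imwrite('pics/c7.png',cv2.resize(np.hstack([b[40:250,130:330],t[100:310,130:330]]),None,fx=2,fy=2))
```

```text
[0.51041363 0.36018089 0.07164491] [array([231., 178.]), array([174., 193.])]
```

View pics/c7.png

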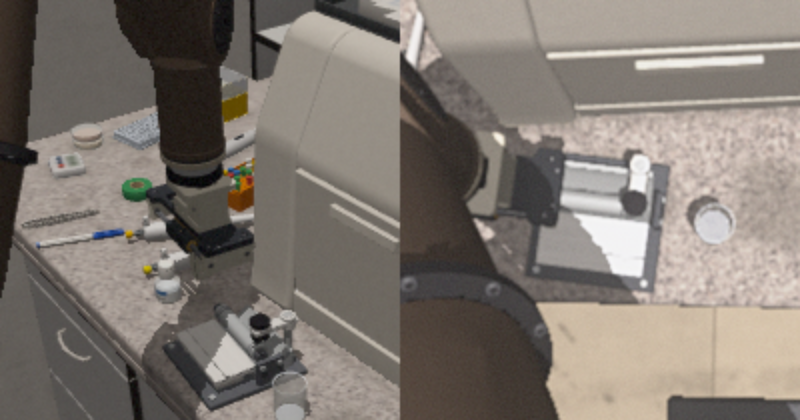

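The gripper is where the projection says: the finger tips are the tan piece whose tip is at (202,276) in the left crop. It is clear of the bottle and the machine. I descend and start the slide.

Call:
drive_tool([
  {"grip": 1,"tx": 0,"ty": 0,"tz": -0.04,"turn": 0},
  {"grip": 1,"tx": 0,"ty": 0,"tz": -0.08,"turn": 0},
  {"grip": 1,"tx": 0,"ty": 0,"tz": -0.098,"turn": 0},
  {"grip": 1,"tx": 0,"ty": 0,"tz": -0.098,"turn": 0},
  {"grip": 1,"tx": -0.001,"ty": -0.005,"tz": -0.098,"turn": 0},
  {"grip": 1,"tx": -0.001,"ty": -0.01,"tz": -0.098,"turn": 0},
  {"grip": 1,"tx": -0.001,"ty": -0.015,"tz": -0.098,"turn": 0},
  {"grip": 1,"tx": -0.002,"ty": -0.0185,"tz": -0.098,"turn": 0},
  {"grip": 1,"tx": -0.002,"ty": -0.022,"tz": -0.098,"turn": 0},
  {"grip": 1,"tx": -0.002,"ty": -0.0255,"tz": -0.098,"turn": 0},
  {"grip": 1,"tx": -0.003,"ty": -0.029,"tz": -0.098,"turn": 0},
  {"grip": 1,"tx": -0.003,"ty": -0.0315,"tz": -0.098,"turn": 0},
  {"grip": 1,"tx": -0.003,"ty": -0.034,"tz": -0.098,"turn": 0},
  {"grip": 1,"tx": -0.003,"ty": -0.0365,"tz": -0.098,"turn": 0},
  {"grip": 1,"tx": -0.004,"ty": -0.039,"tz": -0.098,"turn": 0},
  {"grip": 1,"tx": -0.004,"ty": -0.0415,"tz": -0.098,"turn": 0},
])

```text
clock: 8.7
position: [0.5093, 0.344, 0.0333]
ee_rot: [0.149, 3.135, 0.002]
force: [0.3, -1.1, 0.2]
width: 0.006
```

Call:
drive_tool([
  {"grip": 1,"tx": 0,"ty": -0.0025,"tz": 0,"turn": 0},
  {"grip": 1,"tx": 0,"ty": -0.005,"tz": 0,"turn": 0},
  {"grip": 1,"tx": -0.001,"ty": -0.0075,"tz": 0,"turn": 0},
  {"grip": 1,"tx": -0.001,"ty": -0.01,"tz": 0,"turn": 0},
  {"grip": 1,"tx": -0.001,"ty": -0.0125,"tz": 0,"turn": 0},
  {"grip": 1,"tx": -0.001,"ty": -0.015,"tz": 0,"turn": 0},
])

```text
clock: 9.3
position: [0.509, 0.339, 0.0335]
ee_rot: [0.148, 3.135, 0.004]
force: [0.2, 3.8, 0.5]
width: 0.005
```

```bash
cat > st.py <<'E'
from h import *
q,_=fitpose();c,s=np.cos(q[2]),np.sin(q[2]);R=np.array([[c,-s],[s,c]])
o=observe(); print('cradle xy',np.round(1000*(R.T@(o['position'][:2]-q[:2])),1),'z',o['position'][2],'F',o['force'],o['clock'])
E
python3 - <<'E'
from st import *
# track the dark -y end fitting: crop saved, print predicted position
snap('scene','s6.png'); b=cv2.imread('pics/s6.png')
cv2.imwrite('pics/c8.png',cv2.resize(b[180:230,215:285],None,fx=9,fy=9,interpolation=cv2.INTER_CUBIC))
f=lambda x,y,z:np.round((np.array(proj('scene',[*(R@[x,y]+q[:2]),z]))+.5-[215,180])*9)
for y in (.065,.075,.084): print('far end',y,f(0,y,.037),'near',f(0,y-.13,.037))
E
```

```text
cradle xy [-0.1 93.3] z 0.03350136959018009 F [0.23763418 3.81389118 0.53834507] 9.3
far end 0.065 [230. 150.] near [437. 377.]
far end 0.075 [215. 134.] near [420. 358.]
far end 0.084 [202. 119.] near [405. 342.]
```

View pics/c8.png

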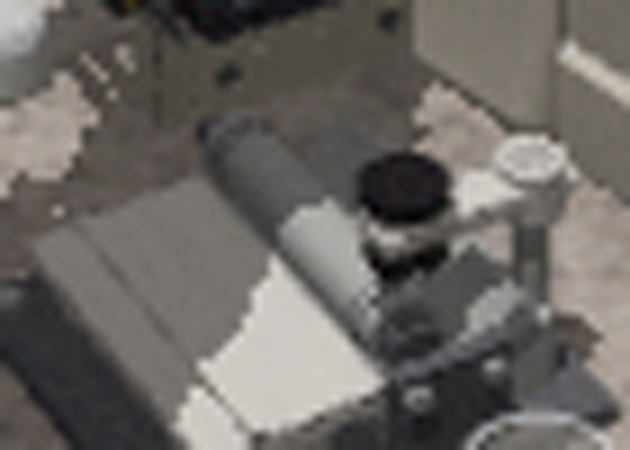

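The tan finger meets the column's +y end at about (205,125) and the push reads 3.8 N in y, so the column is sliding. I continue gently.

Call:
drive_tool([
  {"grip": 1,"tx": 0,"ty": -0.004,"tz": 0,"turn": 0},
  {"grip": 1,"tx": 0,"ty": -0.006,"tz": 0,"turn": 0},
  {"grip": 1,"tx": -0.001,"ty": -0.008,"tz": 0,"turn": 0},
  {"grip": 1,"tx": -0.001,"ty": -0.01,"tz": 0,"turn": 0},
  {"grip": 1,"tx": -0.001,"ty": -0.012,"tz": 0,"turn": 0},
  {"grip": 1,"tx": -0.001,"ty": -0.014,"tz": 0,"turn": 0},
  {"grip": 1,"tx": -0.002,"ty": -0.016,"tz": 0,"turn": 0},
  {"grip": 1,"tx": -0.002,"ty": -0.018,"tz": 0,"turn": 0},
  {"grip": 1,"tx": -0.002,"ty": -0.02,"tz": 0,"turn": 0},
])

```text
clock: 10.25
position: [0.5082, 0.3306, 0.0335]
ee_rot: [0.148, 3.135, 0.003]
force: [0.7, 3.7, 1.0]
width: 0.001
```

Call:
drive_tool([
  {"grip": 1,"tx": 0,"ty": -0.002,"tz": 0,"turn": 0},
  {"grip": 1,"tx": 0,"ty": -0.0035,"tz": 0,"turn": 0},
  {"grip": 1,"tx": 0,"ty": -0.005,"tz": 0,"turn": 0},
  {"grip": 1,"tx": 0,"ty": -0.0065,"tz": 0,"turn": 0},
  {"grip": 1,"tx": -0.001,"ty": -0.008,"tz": 0,"turn": 0},
])

```text
clock: 10.75
position: [0.5079, 0.3274, 0.0335]
ee_rot: [0.148, 3.134, 0.004]
force: [0.6, 3.8, 0.4]
width: 0.007
```

Call:
drive_tool([
  {"grip": 1,"tx": 0,"ty": -0.002,"tz": 0,"turn": 0},
  {"grip": 1,"tx": 0,"ty": -0.0035,"tz": 0,"turn": 0},
  {"grip": 1,"tx": 0,"ty": -0.005,"tz": 0,"turn": 0},
])

```text
clock: 11.05
position: [0.5079, 0.3259, 0.0336]
ee_rot: [0.148, 3.134, 0.005]
force: [0.1, 6.2, 0.4]
width: -0.001
```

Call:
drive_tool([
  {"grip": 1,"tx": 0,"ty": -0.001,"tz": 0,"turn": 0},
  {"grip": 1,"tx": 0,"ty": -0.001,"tz": 0,"turn": 0},
])

```text
clock: 11.25
position: [0.5079, 0.326, 0.0337]
ee_rot: [0.147, 3.134, 0.006]
force: [0.2, 5.8, 1.0]
width: 0.008
```

Call:
drive_tool([
  {"grip": 1,"tx": 0,"ty": -0.0025,"tz": 0,"turn": 0},
  {"grip": 1,"tx": 0,"ty": -0.0025,"tz": 0,"turn": 0},
  {"grip": 1,"tx": 0,"ty": -0.0025,"tz": 0,"turn": 0},
])

```text
clock: 11.55
position: [0.5079, 0.3257, 0.0339]
ee_rot: [0.147, 3.134, 0.007]
force: [0.5, 5.2, 0.6]
width: 0.004
```

```bash
python3 st.py
```

```text
cradle xy [ 0.2 79.9] z 0.033863403039631604 F [0.49089373 5.1757268  0.56164842] 11.55
```

Call:
drive_tool([
  {"grip": 1,"tx": 0,"ty": -0.003,"tz": 0,"turn": 0},
  {"grip": 1,"tx": 0,"ty": -0.005,"tz": 0,"turn": 0},
  {"grip": 1,"tx": 0,"ty": -0.005,"tz": 0,"turn": 0},
])

```text
clock: 11.85
position: [0.508, 0.3252, 0.0343]
ee_rot: [0.145, 3.133, 0.011]
force: [0.2, 7.8, 0.3]
width: 0.005
```

The force rises with almost no motion: the column is against the stop, at 8 N at most. I back off, lift and go above the knob.

Call:
drive_tool([
  {"grip": 1,"tx": 0,"ty": 0.01,"tz": 0,"turn": 0},
  {"grip": 1,"tx": 0.004,"ty": 0.05,"tz": 0,"turn": 0},
  {"grip": 1,"tx": 0.004,"ty": 0.05,"tz": 0.02,"turn": 0},
  {"grip": 1,"tx": 0.004,"ty": 0.05,"tz": 0.1,"turn": 0},
  {"grip": 1,"tx": 0.004,"ty": 0.05,"tz": 0.2,"turn": 0},
  {"grip": 1,"tx": 0.004,"ty": 0.05,"tz": 0.29,"turn": 0},
  {"grip": 1,"tx": 0.004,"ty": 0.04,"tz": 0.315,"turn": 0},
  {"grip": 1,"tx": 0,"ty": 0,"tz": 0.315,"turn": 0},
  {"grip": 1,"tx": 0,"ty": 0,"tz": 0.315,"turn": 0},
])

```text
clock: 12.75
position: [0.5078, 0.3214, 0.1592]
ee_rot: [0.149, 3.134, 0.006]
force: [0.0, -0.2, -0.7]
width: 0.004
```

Run:
```python
from st import *
snap('scene','s7.png'); snap('top','t7.png')
a=cv2.imread('pics/s5.png');b=cv2.imread('pics/s7.png')
f=lambda y:np.array(proj('scene',[*(R@[0,y]+q[:2]),.037]))
print('pred shift for 19mm',f(.065)-f(.084), 'far end now',f(.065))
up=lambda i:cv2.resize(i[180:230,215:285],None,fx=5,fy=5,interpolation=cv2.INTER_CUBIC)
t=cv2.imread('pics/t7.png');T=cv2.resize(t[170:245,185:275],None,fx=5,fy=5,interpolation=cv2.INTER_CUBIC)
U=np.zeros((600,800,3),np.uint8);U[:250,:350]=up(a);U[:250,400:750]=up(b);
U[250:250+350,:450]=T[:350]
u=up(b);
for y in (.065,.070): cv2.circle(U,tuple(int(k) for k in (f(y)+.5-[215,180])*5+[400,0]),4,(0,0,255),1)
cv2.imwrite('pics/c9.png',U)
```

```text
cradle xy [ 0.4 75.7] z 0.15924185658915188 F [ 0.02314702 -0.21897707 -0.68514317] 12.75
pred shift for 19mm [3.11498527 3.40610899] far end now [240.04676752 196.16258142]
```

View pics/c9.png

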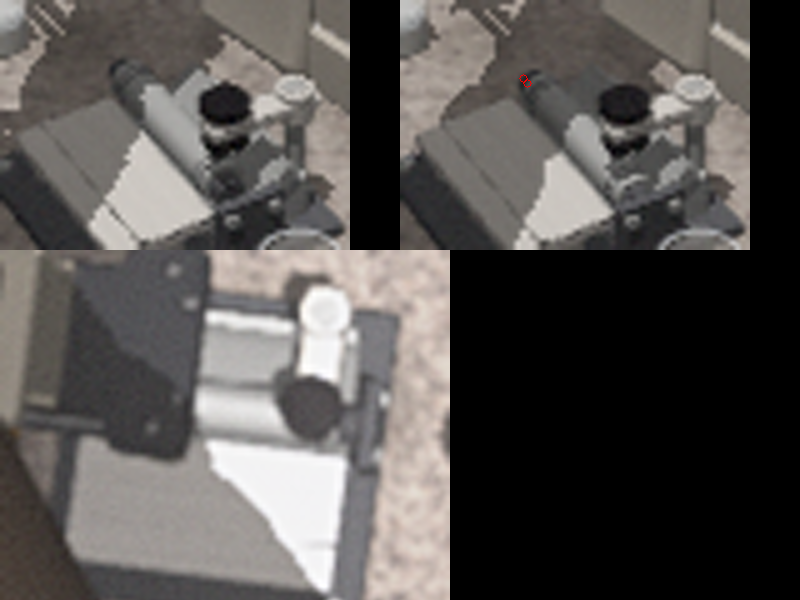

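The column's far end has moved to (530,75), at the predicted end position, and its near fitting is now hidden behind the stop; the knob is clear. Next I go over the knob, down to just above it.

Call:
drive_tool([
  {"grip": 1,"tx": -0.006,"ty": -0.06,"tz": 0,"turn": 0},
  {"grip": 1,"tx": -0.013,"ty": -0.14,"tz": 0,"turn": 0},
  {"grip": 1,"tx": -0.021,"ty": -0.22,"tz": 0,"turn": 0},
  {"grip": 1,"tx": -0.028,"ty": -0.28,"tz": 0,"turn": 0},
  {"grip": 1,"tx": -0.03,"ty": -0.303,"tz": -0.02,"turn": 0},
  {"grip": 1,"tx": -0.03,"ty": -0.303,"tz": -0.06,"turn": 0},
  {"grip": 1,"tx": -0.03,"ty": -0.303,"tz": -0.1,"turn": 0},
  {"grip": 1,"tx": -0.03,"ty": -0.303,"tz": -0.13,"turn": 0},
  {"grip": 1,"tx": -0.03,"ty": -0.303,"tz": -0.13,"turn": 0},
  {"grip": 1,"tx": -0.03,"ty": -0.303,"tz": -0.13,"turn": 0},
])

```text
clock: 13.85
position: [0.4951, 0.2028, 0.1062]
ee_rot: [0.147, 3.136, 0.006]
force: [-0.4, 0.4, 0.2]
width: 0.006
```

```bash
python3 st.py
```

```text
cradle xy [ -0.9 -43.6] z 0.10624561271916566 F [-0.40568205  0.38052163  0.19883299] 13.85
```

Call:
drive_tool([
  {"grip": 1,"tx": 0.002,"ty": -0.006,"tz": -0.005,"turn": 0},
  {"grip": 1,"tx": 0.002,"ty": -0.006,"tz": -0.01,"turn": 0},
  {"grip": 1,"tx": 0.002,"ty": -0.006,"tz": -0.014,"turn": 0},
  {"grip": 1,"tx": 0.002,"ty": -0.006,"tz": -0.018,"turn": 0},
  {"grip": 1,"tx": 0.002,"ty": -0.006,"tz": -0.0205,"turn": 0},
  {"grip": 1,"tx": 0.002,"ty": -0.006,"tz": -0.023,"turn": 0},
  {"grip": 1,"tx": 0.002,"ty": -0.006,"tz": -0.0255,"turn": 0},
  {"grip": 1,"tx": 0.002,"ty": -0.006,"tz": -0.028,"turn": 0},
  {"grip": 1,"tx": 0.002,"ty": -0.006,"tz": -0.0305,"turn": 0},
  {"grip": 1,"tx": 0.002,"ty": -0.006,"tz": -0.033,"turn": 0},
  {"grip": 1,"tx": 0.002,"ty": -0.006,"tz": -0.0355,"turn": 0},
  {"grip": 1,"tx": 0.002,"ty": -0.006,"tz": -0.038,"turn": 0},
])

```text
clock: 15.05
position: [0.4959, 0.2004, 0.0914]
ee_rot: [0.147, 3.136, 0.007]
force: [-2.1, -1.8, 5.6]
width: 0.005
```

Call:
drive_tool([
  {"grip": 1,"tx": 0,"ty": 0,"tz": -0.004,"turn": 0},
  {"grip": 1,"tx": 0,"ty": 0,"tz": -0.0065,"turn": 0},
  {"grip": 1,"tx": 0,"ty": 0,"tz": -0.009,"turn": 0},
  {"grip": 1,"tx": 0,"ty": 0,"tz": -0.0115,"turn": 0},
  {"grip": 1,"tx": 0,"ty": 0,"tz": -0.014,"turn": 0},
  {"grip": 1,"tx": 0,"ty": 0,"tz": -0.0165,"turn": 0},
  {"grip": 1,"tx": 0,"ty": 0,"tz": -0.019,"turn": 0},
])

```text
clock: 15.75
position: [0.496, 0.2004, 0.0842]
ee_rot: [0.147, 3.136, 0.007]
force: [-1.6, -0.7, 5.7]
width: 0.004
```

Call:
drive_tool([
  {"grip": 1,"tx": 0,"ty": 0,"tz": -0.003,"turn": 0},
  {"grip": 1,"tx": 0,"ty": 0,"tz": -0.0045,"turn": 0},
  {"grip": 1,"tx": 0,"ty": 0,"tz": -0.006,"turn": 0},
])

```text
clock: 16.05
position: [0.4959, 0.2004, 0.0821]
ee_rot: [0.147, 3.136, 0.007]
force: [-2.2, -1.0, 6.0]
width: 0.002
```

Call:
drive_tool([
  {"grip": 1,"tx": 0,"ty": 0,"tz": -0.0025,"turn": 0},
  {"grip": 1,"tx": 0,"ty": 0,"tz": -0.0035,"turn": 0},
  {"grip": 1,"tx": 0,"ty": 0,"tz": -0.0045,"turn": 0},
])

```text
clock: 16.35
position: [0.4959, 0.2004, 0.0807]
ee_rot: [0.147, 3.136, 0.007]
force: [-1.3, -0.8, 5.4]
width: 0.002
```

Call:
drive_tool([
  {"grip": 1,"tx": 0,"ty": 0,"tz": -0.0025,"turn": 0},
  {"grip": 1,"tx": 0,"ty": 0,"tz": -0.0035,"turn": 0},
  {"grip": 1,"tx": 0,"ty": 0,"tz": -0.0045,"turn": 0},
])

```text
clock: 16.65
position: [0.496, 0.2004, 0.0798]
ee_rot: [0.147, 3.135, 0.008]
force: [-3.9, -1.8, 16.5]
width: 0.004
```

Contact: 16.5 N total against about 6 N of sliding friction, so roughly 10 N on the column. I stop here and lift straight off.

Call:
drive_tool([
  {"grip": 1,"tx": 0,"ty": 0,"tz": 0.003,"turn": 0},
  {"grip": 1,"tx": 0,"ty": 0,"tz": 0.01,"turn": 0},
  {"grip": 1,"tx": 0,"ty": 0,"tz": 0.03,"turn": 0},
  {"grip": 1,"tx": 0,"ty": 0,"tz": 0.08,"turn": 0},
  {"grip": 1,"tx": 0,"ty": 0,"tz": 0.15,"turn": 0},
  {"grip": 1,"tx": 0,"ty": 0,"tz": 0.2,"turn": 0},
  {"grip": 1,"tx": -0.08,"ty": 0.1,"tz": 0.22,"turn": 0},
  {"grip": 1,"tx": -0.16,"ty": 0.2,"tz": 0.22,"turn": 0},
  {"grip": 1,"tx": -0.24,"ty": 0.3,"tz": 0.22,"turn": 0},
  {"grip": 1,"tx": -0.32,"ty": 0.4,"tz": 0.22,"turn": 0},
  {"grip": 1,"tx": -0.32,"ty": 0.4,"tz": 0.22,"turn": 0},
  {"grip": 1,"tx": -0.32,"ty": 0.4,"tz": 0.22,"turn": 0},
])

```text
clock: 17.85
position: [0.3667, 0.3619, 0.1682]
ee_rot: [0.141, 3.136, 0.009]
force: [-0.4, -0.8, 0.2]
width: 0.004
```

Run:
```python
from st import *
snap('scene','s8.png');snap('top','t8.png')
b=cv2.imread('pics/s8.png');a=cv2.imread('pics/s7.png')
B=cv2.resize(b[180:230,215:285],None,fx=9,fy=9,interpolation=cv2.INTER_CUBIC); cv2.imwrite('pics/c10.png',B)
# knob (black, near predicted place): row of dark blob centre before/after vs predicted heights
for n,i in (('before',a),('after',b)):
    g=i[190:215,248:275].max(2)<45; v,u=np.nonzero(g); print(n,u.mean()+248,v.mean()+190,g.sum())
for z in (.098,.079): print(z,proj('scene',[*(R@[0,-.046]+q[:2]),z-.004]))
# bystander shift vs first picture
s0=cv2.imread('pics/s0.png')
for nm,(r0,r1,c0,c1) in {'bottle':(174,194,204,224),'beaker':(224,252,264,286),'timer':(294,330,314,356)}.items():
    m=cv2.matchTemplate(cv2.cvtColor(b[r0-8:r1+8,c0-8:c1+8],6),cv2.cvtColor(s0[r0:r1,c0:c1],6),cv2.TM_CCOEFF_NORMED); _,mx,_,l=cv2.minMaxLoc(m); print(nm,mx,l[0]-8,l[1]-8)
```

```text
cradle xy [-143.9  102.5] z 0.16815154038819627 F [-0.38151127 -0.76079121  0.15288687] 17.85
before 259.4756097560976 202.5487804878049 82
after 259.72222222222223 207.51388888888889 72
0.098 (np.float64(259.0168091194527), np.float64(200.48010709238991))
0.079 (np.float64(259.19153287288407), np.float64(206.25472670836757))
bottle 0.6493001580238342 0 0
beaker 0.9985762238502502 0 0
timer 0.9983904957771301 0 0
```

```bash
python3 -c "
from cell import *
print(sign_off())"
```

```text
the job is handed in; nothing more can be done
None
```

I carried out every step and handed the job in at about 18 s of the 61 s allowed. No verdict was reported.

**What I did**
- **Rolling:** I pushed the column up the ledge with two half-open fingers from behind. It rolled over the edge and dropped into the vee.
- **Sliding:** I pushed it along the vee with closed fingers at 4–6 N. It stopped where the end stop was expected. A confirming nudge raised the force to 7.8 N with almost no further movement.
- **Clamping:** I pushed the knob straight down. The clamp slid at about 6 N, then the force rose to 16.5 N with the knob's top at about 80 mm (19 mm of travel), and I stopped there. That puts roughly 10 N on the column. I then lifted straight off and moved clear.

**Last checks**
- **Column:** before clamping, the picture showed its end within about 2–3 mm of the predicted position against the stop, which is too coarse to prove the 1.5 mm limit. My main evidence that it was against the stop was the force.
- **Knob:** it stayed down after release, about 5 px lower in the image against 5.8 px predicted.
- **Bystanders:** the beaker and timer had not moved. The bottle showed no shift either, but the image match was weak (0.65, probably from a shadow), so that check is less certain.
- **Robot:** it reads under 1 N, which is its noise level, and touches nothing.

**What failed or is unconfirmed**
- One move call was refused because of missing fields, and nothing moved.
- I went over the planned 8 pictures to the limit of 12, so the final picture after clamping was not viewed.
- How hard the pad still presses after release cannot be measured directly. I inferred it from the clamp's friction.

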